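# Try the pistons of three travel dispensers and reject the one that binds

## Task

Before these three washed-out dispensers are packed, try each by pressing its plunger gently and steadily: one that glides goes fully home and is left standing where it is, pressed in. If a plunger turns stiff part-way, stop at once, never pressing over 20 N, and stand that dispenser upright in the shallow tray instead. Leave everything else on the crate alone.

Things in the scene. Friction and masses are not known exactly. Their poses are not given: they have to be found in the camera images.
- disp1_mid (a point): Centre of one of 3 look-alike loose off-white dispensers (numbers do not tell which binds), on its axis, 45 mm above its underside; z up. Straight round barrel 36 mm in diameter up to 85 mm above the underside, on a foot disc 54 mm wide, 6 mm high; about 140 g. Carry it by the barrel, pinched from above 60 to 75 mm above the underside.
- disp1_plunger: Its plunger: thumb disc 28 mm wide, 5 mm thick, slides straight down, stays where left. Origin: centre of the disc's TOP, 65 to 69 mm above disp1_mid at the start, 47 mm when fully home (stroke 22 mm). Gliding: steady 3 N to a firm stop at home. Binding: 3 N at first, but at 59 mm above mid it jumps to 5 N, then 4 N more per mm; let go, it springs back to 59. Over 20 N breaks it.
- disp2_mid (a point): Centre of one of 3 look-alike loose off-white dispensers (numbers do not tell which binds), on its axis, 45 mm above its underside; z up. Straight round barrel 36 mm in diameter up to 85 mm above the underside, on a foot disc 54 mm wide, 6 mm high; about 140 g. Carry it by the barrel, pinched from above 60 to 75 mm above the underside.
- disp2_plunger: Its plunger: thumb disc 28 mm wide, 5 mm thick, slides straight down, stays where left. Origin: centre of the disc's TOP, 65 to 69 mm above disp2_mid at the start, 47 mm when fully home (stroke 22 mm). Gliding: steady 3 N to a firm stop at home. Binding: 3 N at first, but at 59 mm above mid it jumps to 5 N, then 4 N more per mm; let go, it springs back to 59. Over 20 N breaks it.
- disp3_mid (a point): Centre of one of 3 look-alike loose off-white dispensers (numbers do not tell which binds), on its axis, 45 mm above its underside; z up. Straight round barrel 36 mm in diameter up to 85 mm above the underside, on a foot disc 54 mm wide, 6 mm high; about 140 g. Carry it by the barrel, pinched from above 60 to 75 mm above the underside.
- disp3_plunger: Its plunger: thumb disc 28 mm wide, 5 mm thick, slides straight down, stays where left. Origin: centre of the disc's TOP, 65 to 69 mm above disp3_mid at the start, 47 mm when fully home (stroke 22 mm). Gliding: steady 3 N to a firm stop at home. Binding: 3 N at first, but at 59 mm above mid it jumps to 5 N, then 4 N more per mm; let go, it springs back to 59. Over 20 N breaks it.
- tray: Open shallow grey plastic tray standing on the crate, fixed there, 140 x 140 mm, 22 mm high, walls 4 mm, inner floor 4 to 5 mm above its underside. Origin: centre of its underside, z up. The place for rejects.
- crate: Upturned old grey crate, 400 (x) x 600 (y) x 120 mm high, fixed, slatted top 120 mm above its origin (the centre of its underside, at table level). All the other things stand on its top.
- drawer_unit: Bystander: small white plastic drawer unit with a shut sliding door on the side away from the robot, fixed, 110 (x) x 120 (y) x 100 mm high; origin at the centre of its underside.
- cup: Bystander: orange ceramic cup, loose, 76 mm across, 85 mm high; origin at the centre of its underside.
- lantern: Bystander: rechargeable plastic lantern with a press button on top, loose, 72 mm across, 102 mm high; origin at the centre of its underside.
- tie_holder: Bystander: pink silicone hair tie holder, a post with a ball on a foot, loose, 64 mm across, 77 mm high; origin at the centre of its underside.
- nail_clipper: Bystander: steel nail clipper, loose, 14 x 60 mm (along its y), 14 mm high; origin at the centre of its underside.
- jar: Bystander: small closed jar, loose, 48 mm across, 45 mm high; origin at the centre of its underside.
Things that resemble listed ones, but are neither listed nor needed, are in the scene too. What is shaped like the part that bears disp1_mid but yellow is not meant.

How it is judged:
By the outcome, as a careful person would: the job done as asked, in the order asked, and still so for the second after the job is handed in, with the robot touching nothing.
It also fails if it takes over 67 s, if anything falls off the work surface, if the arm or the gripper's body presses on something with over 40 N, if the wrist force passes 120 N, or if a joint passes its speed limit or range.

## Robot

A 6-joint arm with a two-finger parallel gripper is mounted at the origin on the work surface. World frame = base frame: x ahead of the robot, y to its left, z up, the work surface at z = 0. Lengths are in mm, angles in rad, forces in N, time in s.
With the tool pointing down it reaches from about 350 to 875 mm from the base axis. Payload 4.2 kg.
Tool frame: the origin (TCP) lies midway between the tips of the shut fingers; the grasp point (between the pads) lies 19 mm behind it (arm.grip_point_offset is the distance from the TCP to the grasp point, in mm); z points along the fingers, x is the direction in which the jaws open and shut, and the axes are right-handed (so a half turn about z gives the same grasp; the last joint's range is limited). The gripper opens to 85 mm and grips with 20 to 120 N. Pads are 22 mm wide; open, the fingers measure 114 mm over their backs; the gripper's body (76 mm by 85 mm) begins 54 mm behind the grasp point. The pads swing forward as they close: fully open they stand 13 mm farther back than shut.
Start: joints at [-1.03, 0.385, 0.008, 0, -1.194, -0.259], TCP at [173.819, -600.322, 231.312] pointing down, gripper open.
Joint ranges: [-3.14, 3.14], [-1.21, 2.06], [-1.07, 1.41], [-3.16, 2.05], [-2.99, -0.16], [-3.1, 3.1]. Speed limits (rad/s): [2.79, 2.79, 3.14, 3.14, 3.14, 3.14].

## Interface

Orientations are given as a unit quaternion [x, y, z, w].
In Python, from bench import arm gives the robot as it stands.
- The arm moves only by the tool move_arm, never from a script. Its argument "targets" is a list of rows, each a list of 7 numbers: the shift along the tool's x, y, z in cm, then the turn, a rotation vector about the tool's x, y, z in degrees, then the closure in counts, from 0 (fully open) to 255 (shut). In form: [[x, y, z, wx, wy, wz, grip], ...]. A call has 1 to 20 rows; each row is the pose to reach, as a shift and turn from the pose commanded when the call began, along the tool's axes at that moment; what a row does not reach only later rows make up. A row lasts 1/8 s, in which the tool goes at most 62.5 mm and 10.7 degrees, less where a joint would pass 70% of its speed; a pose out of reach is approached as far as the arm can. A call with a gripper value outside its range is refused whole. The fingers move at their own pace and stop on an object; the grip force is fixed at half the most. Time passes only in rows, so rows that repeat a pose let the fingers close. It gives the time, the measured TCP pose, the force and the opening at its end, in the units of the state.
- arm.read_state(): the state, without advancing time (a new reading comes with each control period).
- arm.get_image(name): name is "side" or "top" or "wrist"; returns (picture, depth): 400x640x3 uint8, blue, green, red; 400x640 float32, mm along the optical axis (not along the pixel's ray), 0 where there is no reading.
- arm.camera_params(name): a dict with "mtx" (3x3 intrinsics, pixels), "world_to_cam" (4x4, takes a point from world to camera coordinates); the wrist camera has in their place "mount" (4x4, takes a point from camera to tool coordinates, whose origin is the TCP and whose axes are the tool frame's). Camera axes: x right, y down, z forward; pixel columns grow to the right and rows downward; lengths in mm; the calibration is good to about 2 mm. A picture is of the moment at which its call begins: read the wrist's pose just before it. camera_params takes no time and is no camera call.
- arm.job_done(): hands the job in, once; it reports no verdict.
Trained networks look in the newest picture that a camera, given by its name, has taken for a name from the list of things; names that differ only in an ending like _2 or _b are one class to them, and where a whole thing is asked for, a point or a joint stands for the part that bears it (a point fixed in the world has none). Each returns a list of dicts, best first, with "score" (0 to 1); they miss things now and then, are a little off and sometimes report something else, mostly with a low value. They report only what shows in the picture. A call takes as long as a camera call. They do not tell look-alikes from the thing itself.
- arm.search_frame(thing, camera): "bbox" ([left, top, right, bottom] in pixels, round what is visible of it).
- arm.tip_of(thing, camera): "uv" ([column, row] in pixels: a listed point, or the origin of a listed thing).
The state is a dict: "clock": time; "joints": joint angles; "joint_vel": joint speeds; "joint_efforts": joint torques, N m; "position": TCP position; "ee_rot": TCP orientation; "contact_force": force on the tool from outside, world axes, zero at the start; "wrist_torque": the same for the moment, N m; "gripper_width": finger opening in mm.
Only numpy, scipy, OpenCV 4.12 (cv2) and the standard library are available. Lean on these libraries where they do the work, as an engineer would, in place of code of your own. Each camera call takes 0.05 s, during which the arm holds its last target.

## Working session

There is one attempt and no reset: what is moved stays moved. The work goes in short steps, Python scripts to look and compute and a tool call to move; the robot and the scene stay as the last step left them, time stands still between calls to the robot, and variables do not carry over. Pictures are saved under pics/ and viewed, and the job is handed in when it is done.

Besides the shell and the picture viewer there is one more tool, called after "Emit:" in YAML: its name, and indented under it one key for each argument. move_arm: Moves the arm, as the interface text tells. Its arguments: {"type":"object","properties":{"targets":{"type":"array","items":{"type":"array","items":{"type":"number"}}}},"required":["targets"]}

```bash
mkdir -p pics; ls; python3 - <<'E'
from bench import arm
import cv2,numpy as np
s=arm.read_state();print(s)
for n in ["side","top","wrist"]:
    im,d=arm.get_image(n);cv2.imwrite(f"pics/a_{n}.png",im);np.save(f"pics/a_{n}.npy",d)
    p=arm.camera_params(n);print(n,{k:np.round(v,3).tolist() for k,v in p.items()})
E
```

```text
pics
{'clock': 0.0, 'joints': array([-1.03039208e+00,  3.85544348e-01,  6.60189158e-03, -5.26275618e-04,
       -1.19400729e+00, -2.58592515e-01]), 'joint_vel': array([ 0.00047212, -0.00023334,  0.00187618, -0.00063628, -0.00031842,
       -0.00166883]), 'joint_efforts': array([-2.46956319e-03, -3.92290199e+01,  1.88402009e+01,  4.18615401e+00,
       -4.54726804e-03, -3.53360520e-06]), 'position': array([ 173.65973646, -599.7629604 ,  230.21554942]), 'ee_rot': array([ 6.00869893e-01,  7.99346078e-01,  6.31855321e-04, -9.05474676e-04]), 'contact_force': array([-0.53651721, -0.63035192, -0.30909335]), 'wrist_torque': array([ 0.02981548,  0.00577643, -0.02856016]), 'gripper_width': 85.23955236824716}
side {'mtx': [[438.013, 0.0, 324.654], [0.0, 438.013, 190.842], [0.0, 0.0, 1.0]], 'world_to_cam': [[-0.985, -0.17, -0.018, 509.099], [-0.102, 0.668, -0.737, 139.492], [0.137, -0.725, -0.675, 1013.94], [0.0, 0.0, 0.0, 1.0]]}
top {'mtx': [[456.141, 0.0, 319.355], [0.0, 456.141, 205.041], [0.0, 0.0, 1.0]], 'world_to_cam': [[0.0, -1.0, -0.006, 64.498], [-0.984, 0.001, -0.178, 540.589], [0.178, 0.006, -0.984, 1086.302], [0.0, 0.0, 0.0, 1.0]]}
wrist {'mtx': [[350.849, 0.0, 308.409], [0.0, 350.849, 195.83], [0.0, 0.0, 1.0]], 'mount': [[1.0, 0.0, -0.0, 0.523], [-0.0, 0.959, 0.282, -72.53], [0.0, -0.282, 0.959, -142.659], [0.0, 0.0, 0.0, 1.0]]}
```

View pics/a_top.png

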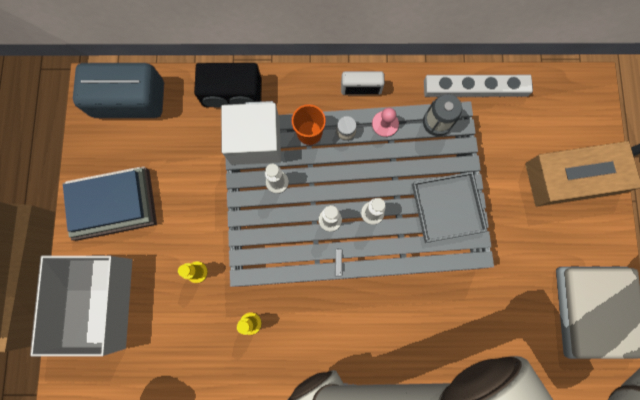

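View pics/a_side.png

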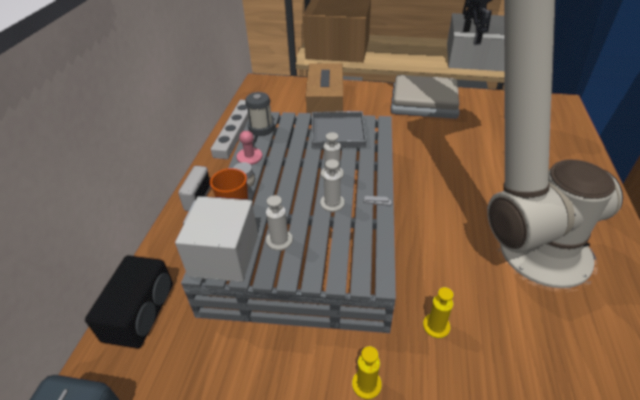

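```bash
cat > h.py <<'E'
from bench import arm
import cv2,numpy as np
from scipy.spatial.transform import Rotation as R
def w2c(n):
    p=arm.camera_params(n)
    if 'mount' in p:
        s=arm.read_state();T=np.eye(4);T[:3,:3]=R.from_quat(s['ee_rot']).as_matrix();T[:3,3]=s['position']
        return p['mtx'],np.linalg.inv(T@p['mount'])
    return p['mtx'],np.array(p['world_to_cam'])
def cloud(n,d,M=None):
    K,T=M or w2c(n)
    v,u=np.mgrid[:400,:640]
    c=np.stack([(u-K[0,2])/K[0,0]*d,(v-K[1,2])/K[1,1]*d,d],-1)
    Ti=np.linalg.inv(T)
    P=c@Ti[:3,:3].T+Ti[:3,3]
    P[d<=0]=np.nan
    return P
def ray(n,uv,z,M=None):
    K,T=M or w2c(n);Ti=np.linalg.inv(T)
    r=Ti[:3,:3]@np.linalg.inv(K)@np.array([uv[0],uv[1],1.]);o=Ti[:3,3]
    return o+r*(z-o[2])/r[2]
def proj(n,p,M=None):
    K,T=M or w2c(n);c=T[:3,:3]@np.asarray(p,float)+T[:3,3];q=K@c;return q[:2]/q[2]
E
python3 - <<'E'
from h import *
for n in ["top","side"]:
    for t in ["disp1_mid","disp1_plunger","tray"]:
        print(n,t,[(np.round(x['uv']).tolist(),round(x['score'],2)) for x in arm.tip_of(t,n)])
E
```

```text
top disp1_mid [([330.0, 215.0], 0.84), ([191.0, 271.0], 0.69), ([246.0, 326.0], 0.6)]
top disp1_plunger [([242.0, 324.0], 0.66), ([329.0, 212.0], 0.55), ([184.0, 268.0], 0.44)]
top tray []
side disp1_mid [([364.0, 372.0], 0.9), ([329.0, 186.0], 0.84), ([437.0, 316.0], 0.72), ([334.0, 160.0], 0.49)]
side disp1_plunger [([335.0, 164.0], 0.61), ([445.0, 294.0], 0.61), ([365.0, 356.0], 0.52)]
side tray [([338.0, 131.0], 0.87)]
```

The three off-white dispensers are at top-view pixels (275,178), (331,216) and (374,209), all on the crate. The yellow look-alikes at (192,272) and (249,324) stand on the table and are excluded. Next I measure them from depth and take a close crop.

```bash
python3 - <<'E'
from h import *
im=cv2.imread("pics/a_top.png");d=np.load("pics/a_top.npy")
P=cloud("top",d)
c=im[130:260,210:500];cv2.imwrite("pics/crop1.png",cv2.resize(c,None,fx=2.7,fy=2.7,interpolation=cv2.INTER_CUBIC))
for n in ["top","side"]:
    Q=cloud(n,np.load(f"pics/a_{n}.npy"));I=cv2.imread(f"pics/a_{n}.png")
    on=(Q[...,0]>250)&(Q[...,0]<750)&(Q[...,1]>-400)&(Q[...,1]<400)
    # crate top
    z=Q[...,2][on&(Q[...,2]>110)&(Q[...,2]<130)];print(n,"crate top",np.median(z),len(z))
    m=(on&(Q[...,2]>205)).astype(np.uint8)
    k,l,st,ce=cv2.connectedComponentsWithStats(m)
    for i in range(1,k):
        if st[i,4]>15:
            p=Q[l==i];top=np.percentile(p[:,2],90);t=p[p[:,2]>top-6]
            print(n,np.round(ce[i]),st[i,4],"max",np.round(top,1),"xy",np.round(t[:,:2].mean(0),1),"range",np.round(t[:,:2].min(0)),np.round(t[:,:2].max(0)), I[l==i].mean(0).round())
# crate extent & tray
Q=P
m=(Q[...,2]>138)&(Q[...,2]<147)&(Q[...,1]<-50)
ys,xs=np.where(m);s=(xs>405)&(xs<495)&(ys>165)&(ys<250)
t=Q[ys[s],xs[s]];print("tray rim",len(t),t.mean(0),cv2.minAreaRect(t[:,:2].astype(np.float32)))
s=(P[175:245,412:490]).reshape(-1,3);s=s[(s[:,2]>118)&(s[:,2]<130)];print(np.median(s[:,2]))
E
```

```text
top crate top 119.19808218954586 30821
top [447. 109.] 618 max 219.7 xy [ 725.9 -218. ] range [ 698. -248.] [ 750. -188.] [96. 97. 93.]
top [249. 129.] 2777 max 221.7 xy [679.4 217.2] range [623. 157.] [739. 280.] [216. 221. 220.]
top [272. 172.] 169 max 235.2 xy [581.7 163.4] range [569. 151.] [595. 176.] [197. 208. 209.]
top [378. 205.] 152 max 232.8 xy [507.9 -58.7] range [495. -71.] [521. -46.] [204. 215. 216.]
top [331. 213.] 163 max 235.1 xy [492.5  39.5] range [480.  27.] [506.  52.] [204. 214. 215.]
top [503. 373.] 1822 max 725.0 xy [ 254.3 -120.4] range [ 250. -140.] [262. -99.] [63. 71. 78.]
side crate top 118.8747012908077 20735
side [258.  99.] 295 max 218.5 xy [ 724.6 -216.4] range [ 698. -249.] [ 750. -189.] [83. 82. 83.]
side [332. 138.] 126 max 231.9 xy [507.3 -59. ] range [494. -77.] [521. -45.] [143. 148. 149.]
side [331. 166.] 149 max 233.9 xy [491.4  39.1] range [478.  24.] [505.  52.] [145. 150. 152.]
side [274. 203.] 185 max 233.7 xy [581.  163.2] range [568. 148.] [595. 176.] [148. 152. 155.]
side [214. 224.] 3216 max 219.7 xy [678.7 220.9] range [623. 154.] [740. 279.] [184. 186. 187.]
tray rim 385 [ 519.00759703 -234.20307655  140.59699508] ((520.6431884765625, -232.68199157714844), (139.79981994628906, 140.56517028808594), 10.305850982666016)
122.15452325852903
```

View pics/crop1.png

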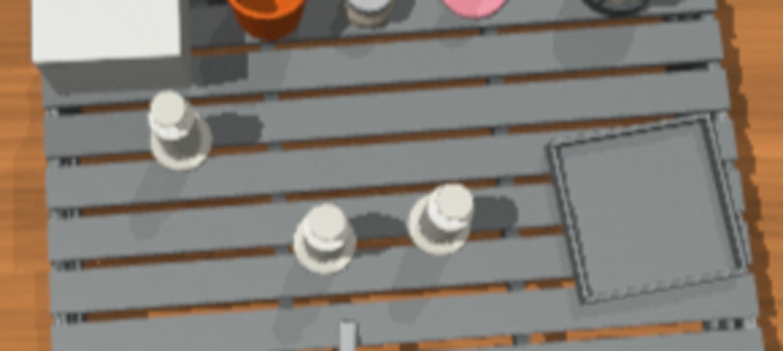

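View pics/a_wrist.png

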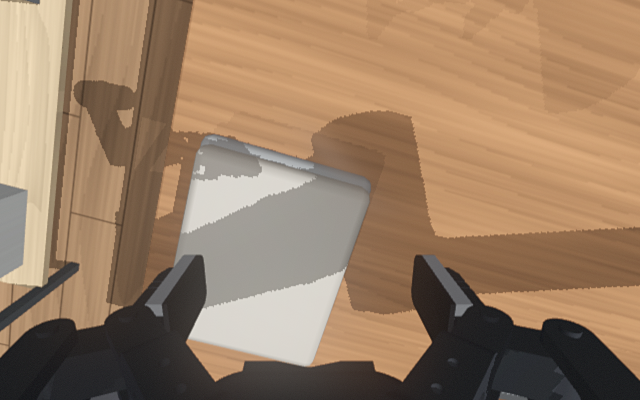

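```bash
cat >> h.py <<'E'
def shift(target, q=None):
    "tool-frame cm from measured pose to world target"
    s=arm.read_state();q=s['ee_rot'] if q is None else q
    return np.round(R.from_quat(q).as_matrix().T@(np.array(target)-s['position'])/10,2)
def yaw():
    s=arm.read_state();M=R.from_quat(s['ee_rot']).as_matrix();return np.round(M[:,0],3),np.round(M[:,2],3)
E
python3 -c "
from h import *
print(shift([507.6,-58.8,265]),yaw())"
```

```text
[42.73 47.12 -3.37] (array([-0.278,  0.961,  0.   ]), array([-0.,  0., -1.]))
```

Emit:
move_arm:
  targets:
    - [0,0,-3.4,0,0,0,255]
    - [42.7,47.1,-3.4,0,0,0,255]
    - [42.7,47.1,-3.4,0,0,0,255]
    - [42.7,47.1,-3.4,0,0,0,255]
    - [42.7,47.1,-3.4,0,0,0,255]
    - [42.7,47.1,-3.4,0,0,0,255]
    - [42.7,47.1,-3.4,0,0,0,255]
    - [42.7,47.1,-3.4,0,0,0,255]
    - [42.7,47.1,-3.4,0,0,0,255]
    - [42.7,47.1,-3.4,0,0,0,255]
    - [42.7,47.1,-3.4,0,0,0,255]
    - [42.7,47.1,-3.4,0,0,0,255]
    - [42.7,47.1,-3.4,0,0,0,255]
    - [42.7,47.1,-3.4,0,0,0,255]
    - [42.7,47.1,-3.4,0,0,0,255]

```text
clock: 2.33
position: [506.9, -60.3, 265.6]
ee_rot: [0.602, 0.799, 0.0, 0.0]
contact_force: [-1.0, 0.4, -0.9]
gripper_width: -0.0
```

```bash
python3 - <<'E'
from h import *
s=arm.read_state();print(s['position'],s['contact_force'],s['gripper_width'],yaw())
M=w2c("wrist");im,d=arm.get_image("wrist");cv2.imwrite("pics/b_wrist.png",im);Q=cloud("wrist",d,M)
for c in [(581.5,163.3),(492,39.3),(507.6,-58.8)]:
    m=(np.hypot(Q[...,0]-c[0],Q[...,1]-c[1])<30)&(Q[...,2]>222)&(Q[...,2]<240)
    p=Q[m]
    if len(p):t=p[p[:,2]>np.percentile(p[:,2],90)-4];print(c,len(t),t.min(0).round(1),t.max(0).round(1),np.median(t,0))
    else: print(c,proj("wrist",(*c,234),M))
print(shift([507.6,-58.8,240]))
E
```

```text
[506.90138351 -60.34824972 265.56256721] [-0.99039392  0.3950433  -0.92179781] -0.03108802046133316 (array([-0.276,  0.961, -0.   ]), array([ 0.,  0., -1.]))
(581.5, 163.3) [610.28583075 427.18129038]
(492, 39.3) 1943 [477.5  23.8 230.6] [505.3  52.  235.9] [490.69983785  36.94293495 233.79792947]
(507.6, -58.8) 1482 [493.7 -74.1 229. ] [520.2 -46.7 234.2] [504.00598285 -62.00411123 232.16351145]
[0.13 0.1  2.56]
```

View pics/b_wrist.png

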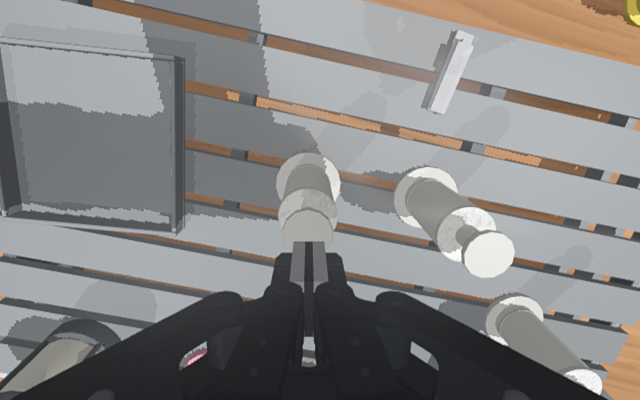

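The wrist view shows dispenser C's disc at about (307,225) right under the shut fingers, B's disc at (487,253) and A at the lower right. First I press C, staying above the binding height.

Emit:
move_arm:
  targets:
    - [0,0.1,1.5,0,0,0,255]
    - [0,0.1,2.7,0,0,0,255]
    - [0,0.1,3.0,0,0,0,255]
    - [0,0.1,3.2,0,0,0,255]
    - [0,0.1,3.4,0,0,0,255]
    - [0,0.1,3.6,0,0,0,255]
    - [0,0.1,3.8,0,0,0,255]
    - [0,0.1,3.8,0,0,0,255]

```text
clock: 3.38
position: [508.7, -58.9, 227.4]
ee_rot: [0.601, 0.799, 0.0, 0.0]
contact_force: [0.6, 0.0, 1.9]
gripper_width: -0.1
```

Emit:
move_arm:
  targets:
    - [0,0,0.1,0,0,0,255]
    - [0,0,0.2,0,0,0,255]
    - [0,0,0.3,0,0,0,255]
    - [0,0,0.4,0,0,0,255]
    - [0,0,0.4,0,0,0,255]

```text
clock: 4.0
position: [508.7, -58.9, 224.0]
ee_rot: [0.601, 0.799, 0.0, 0.0]
contact_force: [-0.6, 0.3, 5.4]
gripper_width: -0.1
```

Emit:
move_arm:
  targets:
    - [0,0,0.05,0,0,0,255]
    - [0,0,0.05,0,0,0,255]

```text
clock: 4.25
position: [508.7, -58.9, 223.7]
ee_rot: [0.601, 0.799, 0.0, 0.001]
contact_force: [-1.5, 1.2, 6.5]
gripper_width: -0.5
```

C's force climbed from about 3 N to 5.4 and then 6.5 N at z≈224, so it binds. I stop here, retract and test B.

```bash
python3 -c "
from h import *
print(shift([491.8,39,241]))"
```

```text
[ 9.88  1.1  -1.73]
```

Emit:
move_arm:
  targets:
    - [0,0,-2.5,0,0,0,255]
    - [0,0,-2.5,0,0,0,255]
    - [5,0.5,-2.5,0,0,0,255]
    - [9.9,1.1,-2.5,0,0,0,255]
    - [9.9,1.1,-2.2,0,0,0,255]
    - [9.9,1.1,-1.8,0,0,0,255]
    - [9.9,1.1,-1.8,0,0,0,255]
    - [9.9,1.1,-1.8,0,0,0,255]

```text
clock: 5.25
position: [491.6, 38.4, 240.6]
ee_rot: [0.601, 0.799, -0.0, -0.0]
contact_force: [-0.2, 0.3, 0.1]
gripper_width: 0.1
```

```bash
python3 - <<'E'
from h import *
s=arm.read_state();print(s['position'],s['contact_force'])
M=w2c("wrist");im,d=arm.get_image("wrist");cv2.imwrite("pics/c_wrist.png",im);Q=cloud("wrist",d,M)
for c in [(581.5,163.3),(492,39.3),(507.6,-58.8)]:
    m=(np.hypot(Q[...,0]-c[0],Q[...,1]-c[1])<22)&(Q[...,2]>215)&(Q[...,2]<237)
    p=Q[m]
    if len(p):t=p[p[:,2]>np.percentile(p[:,2],90)-3];print(c,len(t),t.min(0).round(1),t.max(0).round(1),np.median(t,0))
E
```

```text
[491.56257154  38.38369024 240.5669777 ] [-0.17827736  0.34242427  0.06565446]
(492, 39.3) 848 [477.5  24.5 231.6] [495.2  50.7 235.6] [483.12857825  34.56484024 233.85892991]
(507.6, -58.8) 2459 [493.5 -74.3 221.7] [521.7 -46.  226.3] [506.77154209 -59.72020898 223.91304028]
```

View pics/c_wrist.png

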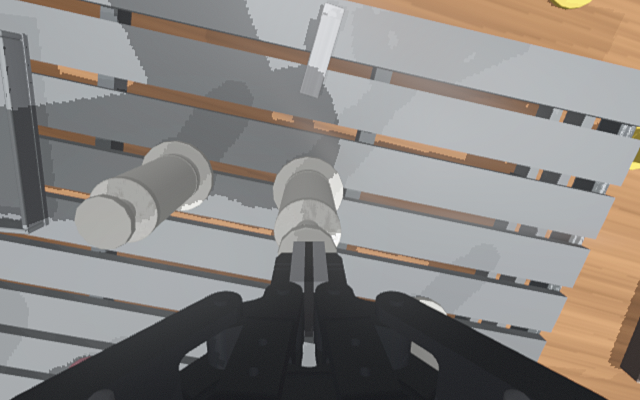

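C's disc, at (105,222), now stands at z = 223.9, which is the binding height. B's disc is under the fingertips at (307,240). Now I press B.

Emit:
move_arm:
  targets:
    - [0,0,0.4,0,0,0,255]
    - [0,0,0.6,0,0,0,255]
    - [0,0,0.8,0,0,0,255]
    - [0,0,1.0,0,0,0,255]
    - [0,0,1.2,0,0,0,255]
    - [0,0,1.4,0,0,0,255]
    - [0,0,1.4,0,0,0,255]

```text
clock: 6.18
position: [491.5, 39.2, 226.6]
ee_rot: [0.601, 0.799, -0.0, -0.0]
contact_force: [0.0, -0.0, 1.9]
gripper_width: 0.6
```

Emit:
move_arm:
  targets:
    - [0,0,0.1,0,0,0,255]
    - [0,0,0.2,0,0,0,255]
    - [0,0,0.3,0,0,0,255]
    - [0,0,0.4,0,0,0,255]
    - [0,0,0.4,0,0,0,255]

```text
clock: 6.8
position: [491.5, 39.2, 222.7]
ee_rot: [0.601, 0.799, -0.0, -0.0]
contact_force: [-1.2, 0.7, 2.3]
gripper_width: 0.3
```

Emit:
move_arm:
  targets:
    - [0,0,0.1,0,0,0,255]
    - [0,0,0.1,0,0,0,255]

```text
clock: 7.05
position: [491.5, 39.3, 221.7]
ee_rot: [0.601, 0.799, -0.0, -0.0]
contact_force: [-0.6, -1.7, 2.0]
gripper_width: -0.5
```

Force stays at about 2–3 N, so B glides. Now I take it down close to home.

Emit:
move_arm:
  targets:
    - [0,0,0.15,0,0,0,255]
    - [0,0,0.3,0,0,0,255]
    - [0,0,0.45,0,0,0,255]
    - [0,0,0.6,0,0,0,255]
    - [0,0,0.75,0,0,0,255]
    - [0,0,0.85,0,0,0,255]
    - [0,0,0.85,0,0,0,255]

```text
clock: 7.92
position: [491.4, 39.3, 213.1]
ee_rot: [0.601, 0.799, -0.0, -0.0]
contact_force: [-0.7, -1.4, 1.8]
gripper_width: 0.0
```

Emit:
move_arm:
  targets:
    - [0,0,0.05,0,0,0,255]
    - [0,0,0.1,0,0,0,255]
    - [0,0,0.1,0,0,0,255]

```text
clock: 8.3
position: [491.5, 39.2, 212.3]
ee_rot: [0.601, 0.799, -0.0, -0.0]
contact_force: [-1.5, -0.0, 2.9]
gripper_width: -0.3
```

Emit:
move_arm:
  targets:
    - [0,0,0.04,0,0,0,255]
    - [0,0,0.04,0,0,0,255]

```text
clock: 8.55
position: [491.6, 39.2, 212.1]
ee_rot: [0.601, 0.799, 0.0, 0.0]
contact_force: [-1.0, -1.2, 3.6]
gripper_width: -0.2
```

Emit:
move_arm:
  targets:
    - [0,0,0.04,0,0,0,255]
    - [0,0,0.04,0,0,0,255]

```text
clock: 8.8
position: [491.6, 39.2, 212.0]
ee_rot: [0.601, 0.799, 0.0, 0.0]
contact_force: [-0.9, -0.6, 6.3]
gripper_width: 0.2
```

Emit:
move_arm:
  targets:
    - [0,0,0.04,0,0,0,255]
    - [0,0,0.04,0,0,0,255]

```text
clock: 9.05
position: [491.7, 39.2, 211.8]
ee_rot: [0.601, 0.799, 0.0, 0.0]
contact_force: [-1.1, -1.1, 6.3]
gripper_width: 0.3
```

```bash
python3 -c "
from h import *
print(shift([581.3,163.0,241]))"
```

```text
[ 9.4  12.06 -2.91]
```

Emit:
move_arm:
  targets:
    - [0,0,0.06,0,0,0,255]
    - [0,0,0.06,0,0,0,255]

```text
clock: 9.3
position: [491.8, 39.2, 211.6]
ee_rot: [0.601, 0.8, 0.0, 0.001]
contact_force: [-3.4, -0.9, 7.6]
gripper_width: 0.5
```

B has hit its firm stop at about 212, which is home. On to A.

Emit:
move_arm:
  targets:
    - [0,0,-2,0,0,0,255]
    - [0,0,-5,0,0,0,255]
    - [3,4,-5,0,0,0,255]
    - [6,8,-5,0,0,0,255]
    - [9.4,12.1,-5,0,0,0,255]
    - [9.4,12.1,-4,0,0,0,255]
    - [9.4,12.1,-3.1,0,0,0,255]
    - [9.4,12.1,-3.0,0,0,0,255]
    - [9.4,12.1,-3.0,0,0,0,255]

```text
clock: 10.42
position: [581.3, 162.4, 241.0]
ee_rot: [0.601, 0.799, 0.0, 0.0]
contact_force: [-0.1, -0.7, -0.2]
gripper_width: 0.1
```

```bash
python3 - <<'E'
from h import *
s=arm.read_state();print(s['position'],s['contact_force'])
M=w2c("wrist");im,d=arm.get_image("wrist");cv2.imwrite("pics/d_wrist.png",im);Q=cloud("wrist",d,M)
for c in [(581.5,163.3),(492,39.3),(507.6,-58.8)]:
    m=(np.hypot(Q[...,0]-c[0],Q[...,1]-c[1])<22)&(Q[...,2]>200)&(Q[...,2]<237)
    p=Q[m]
    if len(p):t=p[p[:,2]>np.percentile(p[:,2],90)-3];print(c,len(t),t.min(0).round(1),t.max(0).round(1),np.median(t,0))
E
```

```text
[581.32105422 162.40242918 240.99395847] [-0.07563618 -0.69078475 -0.16704961]
(581.5, 163.3) 865 [567.2 148.5 231. ] [584.4 174.8 235.7] [572.91634053 158.79474207 233.76386724]
(492, 39.3) 464 [497.1  32.  209.2] [505.5  51.2 213.7] [502.21440404  42.47170174 211.90846111]
```

View pics/d_wrist.png

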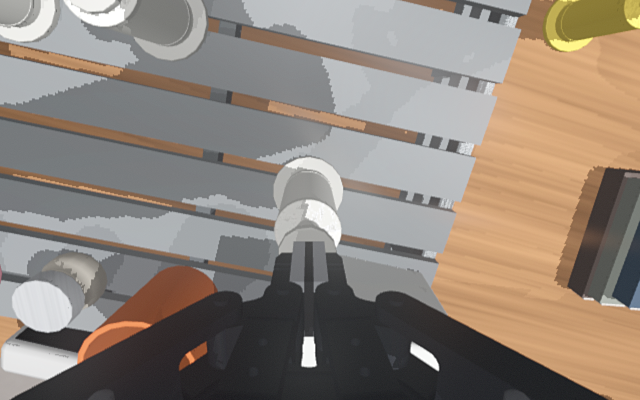

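B's disc, at the upper left edge, reads z = 211.9, so it is home. A's disc is under the tips at (307,240). Pressing A.

Emit:
move_arm:
  targets:
    - [0,0,0.4,0,0,0,255]
    - [0,0,0.6,0,0,0,255]
    - [0,0,0.8,0,0,0,255]
    - [0,0,1.0,0,0,0,255]
    - [0,0,1.2,0,0,0,255]
    - [0,0,1.4,0,0,0,255]
    - [0,0,1.4,0,0,0,255]

```text
clock: 11.35
position: [581.5, 163.1, 226.2]
ee_rot: [0.601, 0.799, -0.0, -0.0]
contact_force: [-0.0, -1.0, 1.8]
gripper_width: -0.0
```

Emit:
move_arm:
  targets:
    - [0,0,0.1,0,0,0,255]
    - [0,0,0.2,0,0,0,255]
    - [0,0,0.3,0,0,0,255]
    - [0,0,0.4,0,0,0,255]
    - [0,0,0.4,0,0,0,255]

```text
clock: 11.98
position: [581.6, 163.2, 222.3]
ee_rot: [0.601, 0.799, -0.0, -0.0]
contact_force: [-1.2, -1.1, 2.2]
gripper_width: 0.1
```

Emit:
move_arm:
  targets:
    - [0,0,0.15,0,0,0,255]
    - [0,0,0.3,0,0,0,255]
    - [0,0,0.45,0,0,0,255]
    - [0,0,0.6,0,0,0,255]
    - [0,0,0.75,0,0,0,255]
    - [0,0,0.9,0,0,0,255]
    - [0,0,0.9,0,0,0,255]

```text
clock: 12.85
position: [581.5, 163.2, 213.2]
ee_rot: [0.601, 0.799, -0.0, -0.0]
contact_force: [0.5, -0.5, 0.8]
gripper_width: 0.3
```

Emit:
move_arm:
  targets:
    - [0,0,0.05,0,0,0,255]
    - [0,0,0.1,0,0,0,255]
    - [0,0,0.14,0,0,0,255]
    - [0,0,0.14,0,0,0,255]

```text
clock: 13.35
position: [581.6, 163.2, 212.2]
ee_rot: [0.601, 0.799, 0.0, 0.0]
contact_force: [-0.6, -0.6, 2.4]
gripper_width: 0.0
```

Emit:
move_arm:
  targets:
    - [0,0,0.05,0,0,0,255]
    - [0,0,0.1,0,0,0,255]
    - [0,0,0.1,0,0,0,255]

```text
clock: 13.72
position: [581.8, 163.2, 212.0]
ee_rot: [0.601, 0.799, 0.0, 0.0]
contact_force: [-2.5, -0.4, 5.3]
gripper_width: -0.0
```

Emit:
move_arm:
  targets:
    - [0,0,0.05,0,0,0,255]
    - [0,0,0.05,0,0,0,255]

```text
clock: 13.98
position: [581.9, 163.2, 211.8]
ee_rot: [0.601, 0.8, 0.0, 0.0]
contact_force: [-2.0, -1.2, 6.2]
gripper_width: 0.3
```

A is home too. Next I go above C with the gripper opening.

```bash
python3 -c "
from h import *
print(shift([507.6,-59.3,275]))"
```

```text
[-19.31 -13.32  -6.33]
```

Emit:
move_arm:
  targets:
    - [0,0,-3,0,0,0,255]
    - [0,0,-6.4,0,0,0,255]
    - [-5,-3.5,-6.4,0,0,0,0]
    - [-10,-7,-6.4,0,0,0,0]
    - [-15,-10.4,-6.4,0,0,0,0]
    - [-19.3,-13.3,-6.4,0,0,0,0]
    - [-19.3,-13.3,-6.4,0,0,0,0]
    - [-19.3,-13.3,-6.4,0,0,0,0]
    - [-19.3,-13.3,-6.4,0,0,0,0]
    - [-19.3,-13.3,-6.4,0,0,0,0]

```text
clock: 15.22
position: [507.9, -58.2, 274.3]
ee_rot: [0.6, 0.8, -0.0, -0.0]
contact_force: [0.7, 0.7, -0.6]
gripper_width: 85.5
```

```bash
python3 - <<'E'
from h import *
s=arm.read_state();print(s['position'],s['gripper_width'])
M=w2c("wrist");im,d=arm.get_image("wrist");cv2.imwrite("pics/e_wrist.png",im);Q=cloud("wrist",d,M)
T,dt=arm.get_image("top");cv2.imwrite("pics/e_top.png",T);Qt=cloud("top",dt)
for q,n in((Q,'w'),(Qt,'t')):
  for c in [(581.5,163.3),(492,39.3),(507.6,-58.8)]:
    m=(np.hypot(q[...,0]-c[0],q[...,1]-c[1])<22)&(q[...,2]>200)&(q[...,2]<237)
    p=q[m]
    if len(p):t=p[p[:,2]>np.percentile(p[:,2],90)-3];print(n,c,len(t),t.min(0).round(1),t.max(0).round(1),np.median(t,0))
print(shift([507.6,-59.3,166]))
E
```

```text
[507.89138383 -58.20733239 274.32778688] 85.48525959445314
w (492, 39.3) 1437 [477.6  24.1 209.4] [505.2  51.7 213.9] [490.92160899  37.29432196 211.8246946 ]
w (507.6, -58.8) 1644 [493.5 -74.1 221.6] [521.5 -46.7 226.1] [506.90252972 -60.44947637 223.89488344]
t (492, 39.3) 64 [478.9  28.2 210. ] [500.7  47.3 215.4] [490.61021218  36.74120969 211.64629493]
t (507.6, -58.8) 43 [494.4 -67.8 222.1] [515.6 -46.5 227.5] [502.38067511 -57.30232491 223.85345904]
[-0.08 -0.04 10.84]
```

View pics/e_wrist.png

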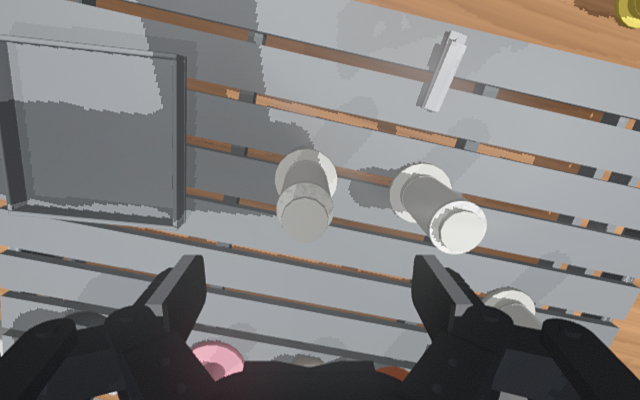

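C at (306,215) is centred between the open fingers, and B at (460,225) stands clear of the right finger. Now I descend and grip.

Emit:
move_arm:
  targets:
    - [-0.1,0,3,0,0,0,0]
    - [-0.1,0,6,0,0,0,0]
    - [-0.1,0,9,0,0,0,0]
    - [-0.1,0,10.8,0,0,0,0]
    - [-0.1,0,10.8,0,0,0,0]
    - [-0.1,0,10.8,0,0,0,0]

```text
clock: 16.08
position: [508.5, -59.9, 167.5]
ee_rot: [0.601, 0.8, 0.0, 0.001]
contact_force: [0.3, 0.0, 0.8]
gripper_width: 85.5
```

Emit:
move_arm:
  targets:
    - [0,0,0,0,0,0,160]
    - [0,0,0,0,0,0,180]
    - [0,0,0,0,0,0,255]
    - [0,0,0,0,0,0,255]
    - [0,0,0,0,0,0,255]
    - [0,0,0,0,0,0,255]
    - [0,0,0,0,0,0,255]
    - [0,0,0,0,0,0,255]

```text
clock: 17.08
position: [508.1, -60.3, 167.2]
ee_rot: [0.601, 0.799, 0.0, 0.0]
contact_force: [-0.6, -0.8, 5.1]
gripper_width: 34.8
```

Emit:
move_arm:
  targets:
    - [0,0,-1,0,0,0,255]
    - [0,0,-3,0,0,0,255]
    - [0,0,-5,0,0,0,255]
    - [0,0,-5,0,0,0,255]
    - [0,0,-5,0,0,0,255]

```text
clock: 17.7
position: [506.9, -60.0, 215.5]
ee_rot: [0.601, 0.799, -0.0, -0.001]
contact_force: [-0.5, 0.0, -1.0]
gripper_width: 34.9
```

```bash
python3 - <<'E'
from h import *
s=arm.read_state();print(s['position'],s['gripper_width'],s['contact_force'])
for n in("wrist","side"):
    im,d=arm.get_image(n);cv2.imwrite(f"pics/f_{n}.png",im)
print(shift([520.6,-232.7,217]))
E
```

```text
[506.94281522 -60.03661855 215.47982681] 34.87988058237536 [-0.54791614  0.00591053 -0.99956869]
[-16.96  -3.49  -0.17]
```

View pics/f_wrist.png

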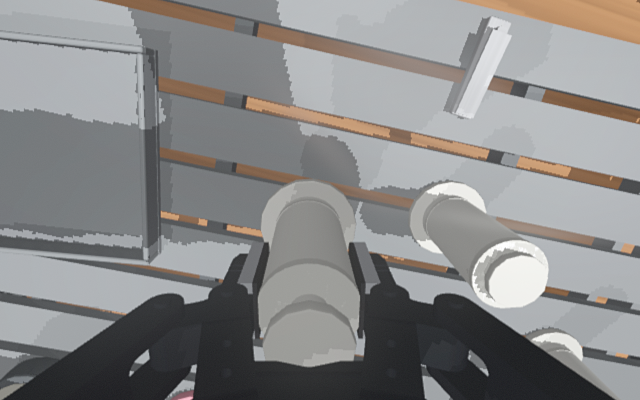

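View pics/f_side.png

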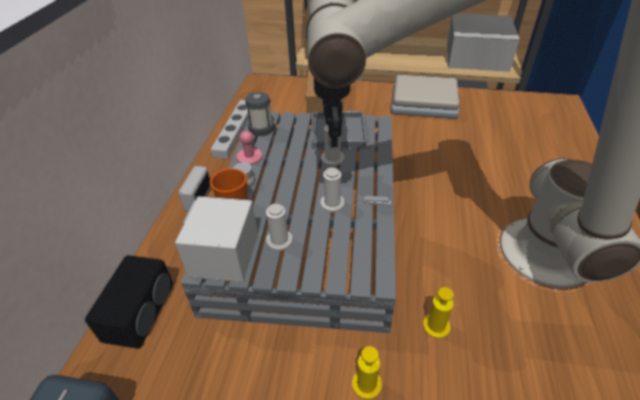

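C is held upright at (308,260) in the wrist view and hangs clear of the crate; A and B stand undisturbed. I carry it to the tray.

Emit:
move_arm:
  targets:
    - [-4,-0.8,-0.2,0,0,0,255]
    - [-8,-1.6,-0.2,0,0,0,255]
    - [-12,-2.5,-0.2,0,0,0,255]
    - [-15,-3.1,-0.2,0,0,0,255]
    - [-17,-3.5,-0.2,0,0,0,255]
    - [-17,-3.5,-0.2,0,0,0,255]
    - [-17,-3.5,-0.2,0,0,0,255]
    - [-17,-3.5,0.8,0,0,0,255]
    - [-17,-3.5,2.3,0,0,0,255]
    - [-17,-3.5,3.3,0,0,0,255]
    - [-17,-3.5,3.7,0,0,0,255]
    - [-17,-3.5,3.9,0,0,0,255]
    - [-17,-3.5,3.9,0,0,0,255]

```text
clock: 19.42
position: [521.6, -233.2, 177.8]
ee_rot: [0.601, 0.799, 0.0, 0.0]
contact_force: [0.1, -0.7, -1.5]
gripper_width: 34.9
```

```bash
python3 - <<'E'
from h import *
s=arm.read_state();print(s['position'],s['gripper_width'],s['contact_force'])
M=w2c("wrist")
for n in("wrist","top"):
    im,d=arm.get_image(n);cv2.imwrite(f"pics/g_{n}.png",im)
    print(n,[(x['uv'],x['score']) for x in arm.tip_of("tray",n)])
E
```

```text
[ 521.60113816 -233.23899675  177.75598129] 34.924995666128765 [ 0.11981226 -0.65879459 -1.50276164]
wrist []
top [([444.8, 209.1], 0.86)]
```

View pics/g_wrist.png

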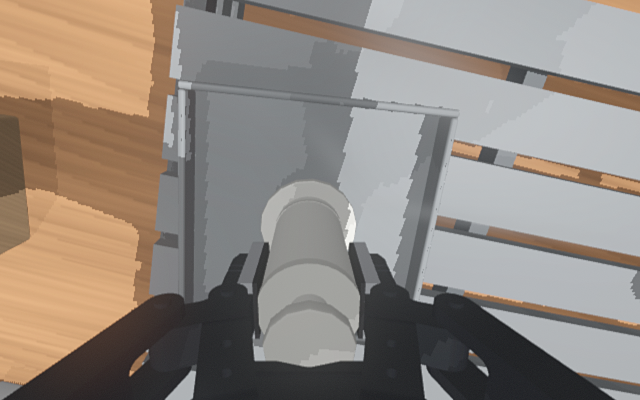

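The dispenser, foot at (308,215), is inside the tray walls and roughly centred. I lower it until it touches.

Emit:
move_arm:
  targets:
    - [0,0,0.2,0,0,0,255]
    - [0,0,0.35,0,0,0,255]
    - [0,0,0.45,0,0,0,255]
    - [0,0,0.45,0,0,0,255]

```text
clock: 20.12
position: [521.4, -233.2, 173.0]
ee_rot: [0.601, 0.799, -0.0, -0.0]
contact_force: [-0.8, 0.4, -1.0]
gripper_width: 34.6
```

Emit:
move_arm:
  targets:
    - [0,0,0.07,0,0,0,255]
    - [0,0,0.14,0,0,0,255]
    - [0,0,0.14,0,0,0,255]

```text
clock: 20.5
position: [521.4, -233.2, 171.7]
ee_rot: [0.601, 0.799, -0.0, -0.0]
contact_force: [0.6, -0.5, -3.1]
gripper_width: 35.1
```

Emit:
move_arm:
  targets:
    - [0,0,0.08,0,0,0,255]
    - [0,0,0.08,0,0,0,255]

```text
clock: 20.75
position: [521.5, -233.2, 171.3]
ee_rot: [0.601, 0.799, 0.0, 0.0]
contact_force: [-1.0, 0.4, 0.4]
gripper_width: 34.9
```

Emit:
move_arm:
  targets:
    - [0,0,0.08,0,0,0,255]
    - [0,0,0.08,0,0,0,255]

```text
clock: 21.0
position: [521.6, -233.2, 171.2]
ee_rot: [0.601, 0.799, 0.0, 0.0]
contact_force: [-1.4, 0.6, 4.6]
gripper_width: 34.8
```

It is standing on the tray floor. I open, then retreat straight up.

Emit:
move_arm:
  targets:
    - [0,0,0,0,0,0,130]
    - [0,0,0,0,0,0,100]
    - [0,0,0,0,0,0,60]
    - [0,0,0,0,0,0,20]
    - [0,0,0,0,0,0,0]
    - [0,0,0,0,0,0,0]
    - [0,0,0,0,0,0,0]

```text
clock: 21.88
position: [521.4, -233.2, 170.1]
ee_rot: [0.601, 0.799, 0.0, 0.0]
contact_force: [0.3, 0.2, 1.2]
gripper_width: 85.3
```

Emit:
move_arm:
  targets:
    - [0,0,-1,0,0,0,0]
    - [0,0,-3,0,0,0,0]
    - [0,0,-6,0,0,0,0]
    - [0,0,-10,0,0,0,0]
    - [0,0,-13,0,0,0,0]
    - [-6,-4,-13,0,0,0,0]
    - [-12,-8,-13,0,0,0,0]
    - [-17,-12,-13,0,0,0,0]
    - [-22,-16,-13,0,0,0,0]
    - [-22,-16,-13,0,0,0,0]

```text
clock: 23.12
position: [427.1, -491.8, 300.3]
ee_rot: [0.602, 0.798, -0.0, 0.0]
contact_force: [0.6, 0.2, 0.4]
gripper_width: 85.4
```

```bash
python3 - <<'E'
from h import *
s=arm.read_state();print(s['position'],s['gripper_width'],s['contact_force'],s['clock'])
for n in("side","top"):
    im,d=arm.get_image(n);cv2.imwrite(f"pics/i_{n}.png",im);q=cloud(n,d)
    for c in [(581.5,163.3),(492,39.3),(521,-233)]:
        m=(np.hypot(q[...,0]-c[0],q[...,1]-c[1])<30)&(q[...,2]>200)&(q[...,2]<240)
        p=q[m]
        if len(p):t=p[p[:,2]>np.percentile(p[:,2],90)-3];print(n,c,len(t),((t.min(0)+t.max(0))/2).round(1),np.median(t,0).round(1))
E
```

```text
[ 427.14496776 -491.75814433  300.26169552] 85.35856018067557 [0.55441308 0.17878754 0.40517246] 23.125
side (581.5, 163.3) 124 [581.4 161.9 210.7] [581.5 162.3 210.5]
side (492, 39.3) 93 [491.6  36.9 211. ] [491.6  38.4 210.6]
side (521, -233) 55 [ 521.3 -232.5  226.8] [ 521.8 -232.   226.9]
top (581.5, 163.3) 105 [582.3 163.5 212.5] [581.4 163.4 211.6]
top (492, 39.3) 102 [491.9  38.8 212.4] [491.8  40.9 211.5]
top (521, -233) 103 [ 522.  -230.6  228.4] [ 521.3 -231.1  227.1]
```

View pics/i_side.png

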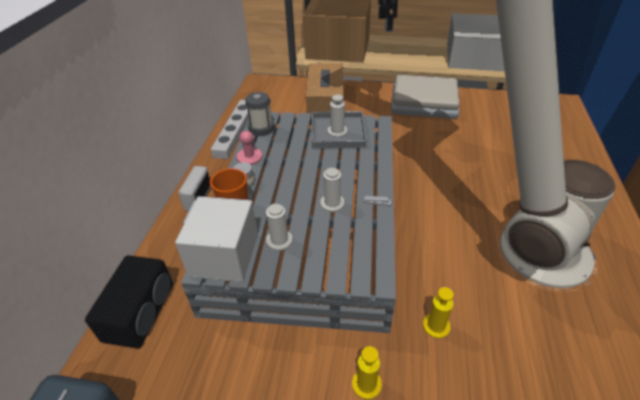

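View pics/i_top.png

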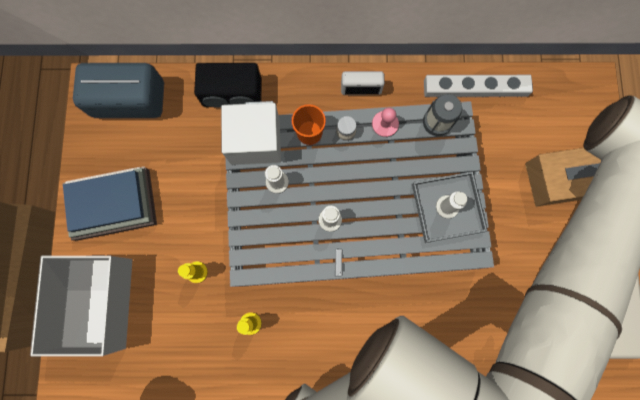

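Both views show C upright in the tray at top (452,205), with its disc at z ≈ 228 (tray floor plus 104 mm). A at (275,178) and B at (331,216) stand pressed in at z ≈ 212, and the bystanders haven't moved.

```bash
python3 -c "
from bench import arm
print(arm.job_done())"
```

```text
the job is handed in; nothing more can be done
None
```

The job is done and handed in at about 23 s on the robot's clock, well under the 67 s limit.

- **Gliding dispensers:** The dispensers near (492, 39) and (581, 163) slid at roughly 2–3 N to a firm stop. I pressed each to about 6–8 N to confirm home, and left them where they stood. Their discs now read z ≈ 212 from the top camera (210.5 from the side camera), against 212 for fully home.
- **Binding dispenser:** The one near (508, -59) turned stiff at z ≈ 224. I stopped at a reading of about 6.5 N, well under 20 N. It now stands upright near the middle of the tray, with its disc at z ≈ 227–228 as expected.

In the last pictures the bystanders looked where they had been and the arm stood clear, touching nothing. The stiffness was judged from a force rise of only about 4–5 N with roughly 1 N of noise. The disc then stayed at 223.9 after release, and the other two showed no such rise at that height. No check failed.

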